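Refit the spice carousel's handle, bring the stoppered jar to the front and hold it

ROBOT

A 7-joint arm with a two-finger parallel gripper is mounted at the origin on the work surface. World frame = base frame: x ahead of the robot, y to its left, z up, the work surface at z = 0. Lengths are in m, angles in rad, forces in N, time in s.
With the tool pointing down it reaches from about 0.425 to 0.925 m from the base axis. Payload 6.8 kg.
Tool frame: the origin (TCP) lies at the very end of the fingers, on their centre line; the grasp point (between the pads) lies 19 mm behind it; z points along the fingers, y is the line along which they close (so a half turn about z gives the same grasp; the last joint's range is limited). The gripper opens to 85 mm and grips with 20 to 120 N. Pads are 22 mm wide; open, the fingers measure 114 mm over their backs; the gripper's body (76 mm by 85 mm) begins 54 mm behind the grasp point. The pads swing forward as they close: fully open they stand 13 mm farther back than shut.
Start: joints at [-1.391, 0.477, 0.022, 1.555, -0.011, 1.109, -0.083], TCP at [0.192, 0.647, 0.231] pointing down, gripper open.
Joint ranges: [-2.96, 2.96], [-0.34, 2.1], [-1.41, 1.46], [0.24, 2.44], [-1.37, 4.51], [0.17, 1.92], [-2.96, 2.96]. Speed limits (rad/s): [2.39, 2.39, 3.14, 3.14, 3.14, 3.14, 3.14].

INTERFACE

Orientations are given as a unit quaternion [w, x, y, z].
In Python, from station import bot gives the robot as it stands.
- The arm moves only by the tool step_hand, called after "Call:" by a JSON object that holds its "fn" and its "kwargs". Schema: {"type":"object","properties":{"moves":{"type":"array","items":{"type":"array","items":{"type":"number"},"minItems":5,"maxItems":5},"minItems":1,"maxItems":20},"squeeze":{"type":"number"},"only":{"type":"string"},"quiet":{"type":"boolean"},"lines":{"type":"string"}},"required":["moves"],"additionalProperties":false}. moves is a list of rows, 1 to 20 of them, each of 5 numbers: dx, dy, dz in units of 50 mm, then a turn about the tool's z in units of 0.25 rad, then the opening from 0.0 (shut) to 1.0 (fully open); each row shifts and turns the commanded pose from where the row before left it, along the tool's axes as they then stand; what a row does not reach is not made up. A row lasts 1/10 s, in which the tool goes at most 0.05 m and 0.15 rad, less where a joint would pass 70% of its speed; a pose out of reach is approached as far as the arm can. The fingers move at their own pace and stop on an object; squeeze is the grip in N (left out, the last holds). Time passes only in rows, so rows that do not move let the fingers close. The tool returns the time, the measured TCP pose, the force, the opening and the grip force at its end. only (a regular expression) keeps the lines of the reply that match it, lines (a string "A,B") keeps lines A to B, and quiet returns only ok. Input that does not fit is refused with a message, and nothing moves.
- bot.get_obs(): the state, without advancing time (a new reading comes with each control period).
- bot.read_camera(name): name is "side" or "top" or "wrist"; returns the picture (384x512x3 uint8, blue, green, red); there is no depth.
- bot.camera_info(name): a dict with "vertical_fov" (degrees; the focal length in pixels is half the picture's height over the tangent of half this angle, whatever the lens; pixels are square), "cx", "cy" (the principal point, pixels), "view" (4x4, takes a point from world to camera coordinates); the wrist camera has in their place "hand_eye" (4x4, takes a point from camera to tool coordinates, whose origin is the TCP and whose axes are the flange's). Camera axes: x right, y up, looking along -z (the intrinsics and any distortion apply to the point x, -y, -z); pixel columns grow to the right and rows downward; lengths in m; the calibration is good to about 2 mm. A picture is of the moment at which its call begins: read the wrist's pose just before it. camera_info takes no time and is no camera call.
- bot.hand_in(): hands the job in; it is judged then, once.
The state is a dict: "t": time; "q": joint angles; "joint_vel": joint speeds; "joint_torque": joint torques, N m; "eef_pos": TCP position; "tool_rot": TCP orientation; "contact_force": force on the tool from outside, world axes, zero at the start; "torque": the same for the moment, N m; "gripper_width": opening from 0.0 (shut) to 1.0 (fully open); "grasp_force": force on a finger pad.
Only numpy, scipy, OpenCV 4.12 (cv2) and the standard library are available. Lean on these libraries where they do the work, as an engineer would, in place of code of your own. Each camera call takes 0.05 s, during which the arm holds its last target. There are 200 camera calls.

TASK

The T-handle has been left off the spice carousel. Fit it back onto the carousel's square post, fully home, then with the handle turn the carousel until the jar with the ball stopper faces squarely to the front, the side of the stand with the drawer pull. Finish with the gripper still holding the handle, so that the carousel is kept still there; turn it by the handle only, keep every jar standing in its place and leave the canister, bottle and ramekin alone.

Things in the scene. Friction and masses are not known exactly. Their poses are not given: they have to be found in the camera images.
- stand: White square stand of the carousel, 250 x 250 mm, 55 mm high, fixed to the counter, yaw varies. Origin: centre of its underside; z up. Its front is its own -x side, which carries the steel drawer pull (sticks out 30 mm). The turntable's vertical axis passes through the origin.
- turntable (a joint): Turntable angle, rad, growing counter-clockwise seen from above, 0 as it stands at the start; no end stops or detents, drag about 0.06 N m, stays where it is left. Round wooden tray, 238 mm in diameter, top 71 mm above the counter, with six jar places 60 degrees apart in wire rings, centres 82 mm from the axis.
- post_shoulder (a point): On the turntable's axis, at the shoulder of its central steel post, 163 mm above the counter; z up, turns with the turntable. The shoulder is a round collar, 38 mm in diameter, on which the handle's hub comes to rest: fully home, the handle's origin is at this point.
- post_top (a point): Top centre of the post's square end, 193 mm above the counter. The square end is 20 x 20 mm and 30 mm long above the shoulder (its last 3 mm are 18.4 mm square); its flat sides are square to this point's x and y axes, which turn with the turntable.
- handle: Loose T-handle, 160 g, 72 mm high, standing on its hub left or right of the carousel. Origin: centre of the hub's underside, the mouth of the bore; z up. Copper hub 32 x 32 x 34 mm with a square bore 21.8 mm wide, 31 mm deep, open at the bottom, mouth bevelled, sides along the handle's x and y. Fits the post in any of the four quarter turns, with about 5 degrees of play either way.
- handle_grip (a point): Middle of the handle's wooden grip bar, 60 mm above the handle's origin. The bar is 86 mm long along the handle's x, 22 mm wide along its y and 24 mm high (48 to 72 mm above the origin); under it is a neck, 18 mm in diameter and 14 mm high, then the hub.
- stopper_jar: The wanted jar: the only one with a ball stopper, a wooden ball 31 mm in diameter on a thin neck, amber glass, 48 mm in diameter, 105 mm high, loose in its wire ring (2 mm play). Origin: centre of its underside, 82 mm from the turntable's axis. It faces front when it stands straight out from the axis towards the stand's own -x.
- jar_1: Amber glass spice jar with a flat wooden lid, 48 mm in diameter, 85 mm high, loose in its wire ring on the turntable. Origin: centre of its underside.
- jar_2: Amber glass spice jar with a flat wooden lid, 48 mm in diameter, 85 mm high, loose in its wire ring on the turntable. Origin: centre of its underside.
- jar_3: Amber glass spice jar with a flat wooden lid, 48 mm in diameter, 85 mm high, loose in its wire ring on the turntable. Origin: centre of its underside.
- jar_4: Amber glass spice jar with a flat wooden lid, 48 mm in diameter, 85 mm high, loose in its wire ring on the turntable. Origin: centre of its underside.
- jar_5: Amber glass spice jar with a flat wooden lid, 48 mm in diameter, 85 mm high, loose in its wire ring on the turntable. Origin: centre of its underside.
- canister: White ceramic canister with a lid, 108 mm in diameter, 119 mm high, standing on the counter. Origin: centre of its underside. Not part of the job.
- oil_bottle: Green glass oil bottle, 60 mm in diameter, 210 mm high. Origin: centre of its underside. Not part of the job.
- ramekin: Small white bowl, 84 mm across the rim, 48 mm high, on the other side of the carousel from the handle. Origin: centre of its underside. Not part of the job.

How it is judged:
By the outcome, as a careful person would: the job done as asked, in the order asked, and still so for the second after the job is handed in, while the arm keeps its last pose, push and grip.
It also fails if it takes over 64 s, if anything falls off the work surface, if the arm or the gripper's body presses on something with over 40 N, if the wrist force passes 120 N, or if a joint passes its speed limit or range.

## Working session

There is one attempt and no reset: what is moved stays moved. The work goes in short steps, Python scripts to look and compute and a tool call to move; the robot and the scene stay as the last step left them, time stands still between calls to the robot, and variables do not carry over. Pictures are saved under pics/ and viewed, at most 10 in all, crops included, and the job is handed in when it is done.

```bash
ls; mkdir -p pics; python3 - <<'E'
from station import bot
import cv2,numpy as np
np.set_printoptions(precision=4,suppress=True)
for n in ("side","top","wrist"):
    print(n,bot.camera_info(n))
a=bot.read_camera("side");b=bot.read_camera("top")
cv2.imwrite("pics/side0.png",a);cv2.imwrite("pics/top0.png",b)
o=bot.get_obs();print(o)
E
```

```text
pics
station.py
side {'vertical_fov': 51.72872958869344, 'cx': 249.72322472287402, 'cy': 192.46207446873663, 'view': array([[-0.9821, -0.1884, -0.0031,  0.5813],
       [ 0.1342, -0.7111,  0.6902, -0.1564],
       [-0.1323,  0.6774,  0.7237, -0.9863],
       [ 0.    ,  0.    ,  0.    ,  1.    ]])}
top {'vertical_fov': 47.408605724941424, 'cx': 245.59425752609374, 'cy': 192.28936225610417, 'view': array([[ 0.004 , -1.    , -0.0012,  0.0135],
       [ 0.9915,  0.0038,  0.1298, -0.6043],
       [-0.1298, -0.0018,  0.9915, -1.0602],
       [ 0.    ,  0.    ,  0.    ,  1.    ]])}
wrist {'vertical_fov': 67.83346087758227, 'cx': 252.7928219616973, 'cy': 197.0433429860358, 'hand_eye': array([[ 0.0001,  0.959 ,  0.2834,  0.0724],
       [ 1.    , -0.    , -0.0004, -0.0003],
       [-0.0004,  0.2834, -0.959 , -0.1418],
       [ 0.    ,  0.    ,  0.    ,  1.    ]])}
{'t': 0.1, 'q': array([-1.3911,  0.4778,  0.0224,  1.5563, -0.0115,  1.1093, -0.0831]), 'joint_vel': array([ 0.0008, -0.0017, -0.0009, -0.0001,  0.0016, -0.0014, -0.0011]), 'joint_torque': array([  0.0049, -59.7757,   1.614 , -28.1953,   0.0128,   0.0049,
        -0.    ]), 'eef_pos': array([0.1915, 0.6467, 0.2304]), 'tool_rot': array([-0.0001,  0.1434,  0.9897, -0.0008]), 'contact_force': array([-0.4196,  0.4527, -0.1729]), 'torque': array([-0.0579,  0.0041,  0.0166]), 'grasp_force': 0.0, 'gripper_width': 0.9997798545127881}
```

View pics/side0.png

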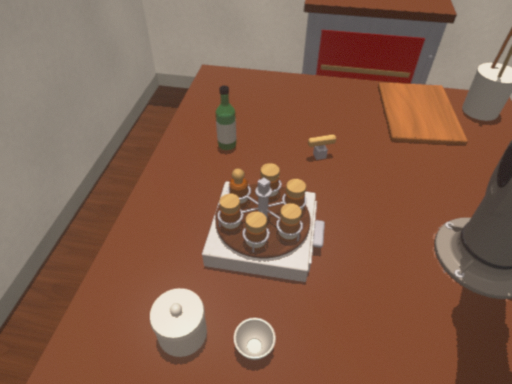

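View pics/top0.png

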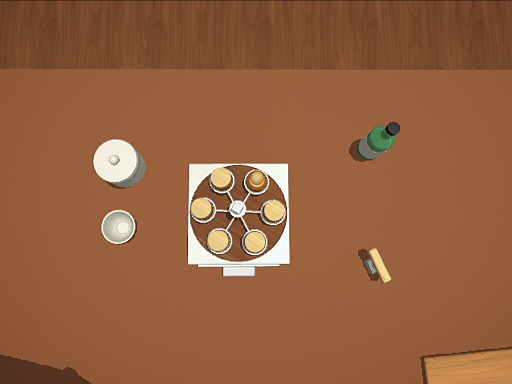

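The side view shows the handle at (321,147), with the bottle and carousel beyond. In the top view the post is at (237,209), the stopper at (257,180) behind and to the right, the handle bar at (380,265) and the pull at the bottom (238,270).

```bash
cat > h.py <<'E'
from station import bot
import cv2,numpy as np
from scipy.spatial.transform import Rotation as R
np.set_printoptions(precision=4,suppress=True)
def K(i): return 192/np.tan(np.radians(i["vertical_fov"])/2)
def pose(o):
    T=np.eye(4);q=o["tool_rot"];T[:3,:3]=R.from_quat([q[1],q[2],q[3],q[0]]).as_matrix();T[:3,3]=o["eef_pos"];return T
def ray(n,p,T=None):
    i=bot.camera_info(n);f=K(i)
    C=np.linalg.inv(i["view"]) if T is None else T@i["hand_eye"]
    d=C[:3,:3]@[(p[0]-i["cx"])/f,-(p[1]-i["cy"])/f,-1];return C[:3,3],d/np.linalg.norm(d)
def atz(n,p,z,T=None):
    c,d=ray(n,p,T);return c+d*(z-c[2])/d[2]
def tri(rs):
    A=sum(np.eye(3)-np.outer(d,d) for c,d in rs);b=sum((np.eye(3)-np.outer(d,d))@c for c,d in rs)
    x=np.linalg.solve(A,b);return x,[np.linalg.norm(np.cross(x-c,d)) for c,d in rs]
def proj(n,X,T=None):
    i=bot.camera_info(n);f=K(i)
    V=i["view"] if T is None else np.linalg.inv(T@i["hand_eye"])
    p=V@np.append(X,1);return np.array([i["cx"]+f*p[0]/-p[2],i["cy"]-f*p[1]/-p[2]])
def shot(name):
    o=bot.get_obs();im=bot.read_camera("wrist");cv2.imwrite(f"pics/{name}.png",im)
    np.save(f"pics/{name}.npy",pose(o));print(o["t"],o["eef_pos"]);return im
def crop(im,x,y,w,h,s): return cv2.resize(im[y:y+h,x:x+w],None,fx=s,fy=s,interpolation=cv2.INTER_CUBIC)
E
python3 - <<'E'
from h import *
s=cv2.imread("pics/side0.png");t=cv2.imread("pics/top0.png")
c=[crop(t,352,232,50,60,5),crop(s,295,118,50,60,5),crop(t,205,160,80,60,4),crop(s,215,155,90,60,4)]
W=lambda a,b:np.hstack([cv2.resize(a,(380,int(a.shape[0]*380/a.shape[1])))[:456],])
r1=np.hstack([crop(t,352,232,60,45,6),crop(s,295,118,60,45,6)]);r2=np.hstack([crop(t,205,160,72,54,5),crop(s,225,155,72,54,5)])
cv2.imwrite("pics/c0.png",np.vstack([r1,r2]))
print("grip",tri([ray("top",(380,265)),ray("side",(321,140))]),atz("top",(380,265),.072))
print("post",tri([ray("top",(237,209)),ray("side",(264,183))]))
for p in [(189,164),(288.5,164),(189,264),(290,265)]: print(atz("top",p,.055))
E
```

```text
grip (array([ 0.4274, -0.3105,  0.0561]), [np.float64(0.0016705729570095473), np.float64(0.0016705729570095171)]) [ 0.4262 -0.3057  0.072 ]
post (array([0.5501, 0.0342, 0.1857]), [np.float64(0.0015703208346557066), np.float64(0.0015703208346555912)])
[0.673  0.1576 0.055 ]
[ 0.674  -0.0911  0.055 ]
[0.4262 0.1525 0.055 ]
[ 0.4248 -0.0926  0.055 ]
```

View pics/c0.png

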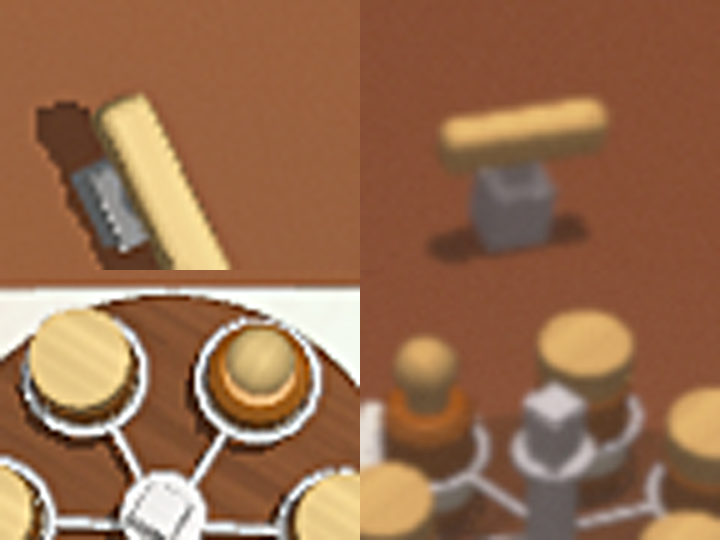

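The crop shows the handle's bar tilted about 26° in plan and the post's square top, with the stopper jar behind and to the right. I'll move over the carousel for a closer wrist view.

The manual's scale: shifts go in units of 50 mm and turns go in units of 0.25 rad. Converting my numbers, -0.028 m is -0.56, -0.026 m is -0.52.

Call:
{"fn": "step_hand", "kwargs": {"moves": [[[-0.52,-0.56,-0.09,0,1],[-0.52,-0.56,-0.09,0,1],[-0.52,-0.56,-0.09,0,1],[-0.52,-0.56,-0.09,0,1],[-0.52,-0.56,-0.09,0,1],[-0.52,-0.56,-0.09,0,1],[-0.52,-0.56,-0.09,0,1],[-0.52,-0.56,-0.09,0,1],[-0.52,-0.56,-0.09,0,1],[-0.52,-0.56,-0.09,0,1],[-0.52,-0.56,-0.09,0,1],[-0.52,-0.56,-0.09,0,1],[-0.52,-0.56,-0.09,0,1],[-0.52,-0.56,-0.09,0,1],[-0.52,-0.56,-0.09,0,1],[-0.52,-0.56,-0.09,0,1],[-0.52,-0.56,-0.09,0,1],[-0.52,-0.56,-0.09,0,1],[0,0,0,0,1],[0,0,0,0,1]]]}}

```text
refused: moves[0]: the value is too long (schema: maxItems 5). Nothing was moved.
```

Nothing moved. I misread the format; it is a list of rows, each a list of 5 numbers. Resending.

Call:
{"fn": "step_hand", "kwargs": {"moves": [[-0.52,-0.56,-0.09,0,1],[-0.52,-0.56,-0.09,0,1],[-0.52,-0.56,-0.09,0,1],[-0.52,-0.56,-0.09,0,1],[-0.52,-0.56,-0.09,0,1],[-0.52,-0.56,-0.09,0,1],[-0.52,-0.56,-0.09,0,1],[-0.52,-0.56,-0.09,0,1],[-0.52,-0.56,-0.09,0,1],[-0.52,-0.56,-0.09,0,1],[-0.52,-0.56,-0.09,0,1],[-0.52,-0.56,-0.09,0,1],[-0.52,-0.56,-0.09,0,1],[-0.52,-0.56,-0.09,0,1],[-0.52,-0.56,-0.09,0,1],[-0.52,-0.56,-0.09,0,1],[-0.52,-0.56,-0.09,0,1],[-0.52,-0.56,-0.09,0,1],[0,0,0,0,1],[0,0,0,0,1]]}}

```text
t: 2.1
eef_pos: [0.4972, 0.0305, 0.312]
tool_rot: [-0.0, 0.145, 0.99, -0.0]
contact_force: [-0.7, 0.7, -0.4]
gripper_width: 1.002
grasp_force: 0.0
```

```bash
python3 - <<'E'
from h import *
im=shot("w1");cv2.imwrite("pics/w1b.png",crop(im,0,0,512,384,1.5))
print(bot.get_obs()["q"])
E
```

```text
2.1 [0.4972 0.0305 0.312 ]
[-0.6178  0.1023  0.4707  1.8906 -0.0509  1.1612  1.1542]
```

View pics/w1b.png

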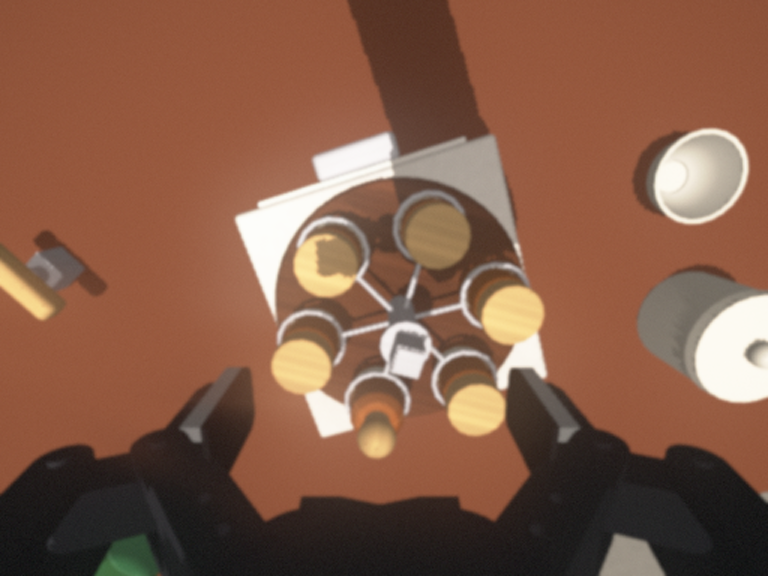

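The wrist view (×1.5) shows the stand's top corners at (237,216), (497,136), (545,375) and (323,436). The lids are near (437,238), (327,265), (513,313), (302,366) and (477,410), the ball at (377,436) and the post top near (410,357).

```bash
python3 - <<'E'
from h import *
im=cv2.imread("pics/w1.png");T=np.load("pics/w1.npy")
cv2.imwrite("pics/c1.png",np.hstack([crop(im,235,200,80,96,5),crop(im,235,260,70,84,480/84)]))
S=[atz("wrist",np.array(p)/1.5,.055,T)[:2] for p in [(237,216),(497,136),(545,375),(323,436)]]
S=np.array(S);print(S)
c=tri([ray("wrist",(273,238),T),ray("top",(237,209)),ray("side",(264,183))]);print(c)
L=[(437,238),(327,265),(302,366),(477,410),(513,313)]
P=np.array([atz("wrist",np.array(p)/1.5,.156,T)[:2] for p in L]+[atz("wrist",np.array((377,436))/1.5,.1605,T)[:2]])
print(P,P.mean(0))
d=P-P.mean(0);print(np.degrees(np.arctan2(d[:,1],d[:,0])),np.hypot(*d.T))
E
```

```text
[[ 0.43   -0.0863]
 [ 0.4306  0.1577]
 [ 0.6708  0.1562]
 [ 0.6741 -0.0855]]
(array([0.5503, 0.035 , 0.1868]), [np.float64(0.0009197541314638134), np.float64(0.0020360496230007116), np.float64(0.001299150307046465)])
[[ 0.4834  0.0764]
 [ 0.4797 -0.0032]
 [ 0.5488 -0.0465]
 [ 0.624   0.0728]
 [ 0.5529  0.1161]
 [ 0.6212 -0.0085]] [0.5517 0.0345]
[ 148.4343 -152.3312  -92.0172   27.8696   89.1564  -31.774 ] [0.0801 0.0812 0.0811 0.0818 0.0816 0.0818]
```

View pics/c1.png

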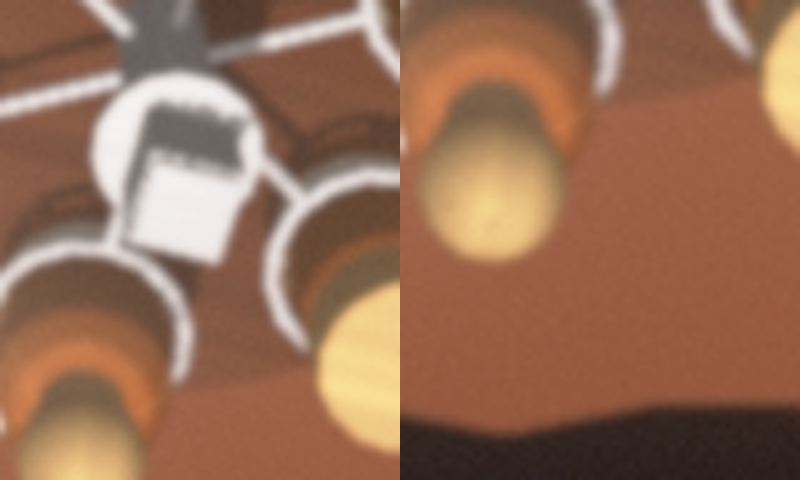

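```bash
python3 - <<'E'
from h import *
T=np.load("pics/w1.npy")
C=np.array([atz("wrist",(235+a/5,200+b/5),.193,T)[:2] for a,b in [(155,155),(240,171),(215,262),(130,240)]])
print(C,C.mean(0))
for i in range(4):
    d=C[(i+1)%4]-C[i];print(np.degrees(np.arctan2(d[1],d[0]))%90,np.hypot(*d))
c=np.array([atz("wrist",(235+a/5,200+b/5),.163,T)[:2] for a,b in [(92,150),(180,70),(262,150)]]);print(c)
E
```

```text
[[0.5388 0.0314]
 [0.5469 0.0466]
 [0.5647 0.0367]
 [0.5551 0.0216]] [0.5514 0.0341]
61.919561114352646 0.017229558861006546
60.79211797819984 0.02042839939768154
57.52172084399598 0.017898113990445306
58.861561685719124 0.01907915914381814
[[0.5464 0.0163]
 [0.534  0.0398]
 [0.5571 0.0521]]
```

Scaled: -0.032 m is -0.64, 0.02 m is 0.4, -0.124 rad is -0.496.

Call:
{"fn": "step_hand", "kwargs": {"moves": [[-0.12,-0.64,0,0,1],[-0.12,-0.64,0,0,1],[-0.12,-0.64,0,0,1],[-0.12,-0.64,0,0,1],[-0.12,-0.64,0,0,1],[-0.12,-0.64,0.4,0,1],[-0.12,-0.64,0.4,0,1],[-0.12,-0.64,0.4,0,1],[-0.12,-0.64,0.4,0,1],[-0.12,-0.64,0.4,0,1],[0,0,0,-0.496,1],[0,0,0,-0.496,1],[0,0,0,-0.496,1],[0,0,0,-0.496,1],[0,0,0,-0.496,1],[0,0,0,-0.496,1],[0,0,0,0,1],[0,0,0,0,1]]}}

```text
t: 3.95
eef_pos: [0.4643, -0.2915, 0.2121]
tool_rot: [-0.0, -0.225, 0.974, 0.0]
contact_force: [-0.6, 0.0, 0.9]
gripper_width: 0.996
grasp_force: 0.0
```

```bash
python3 - <<'E'
from h import *
im=shot("w2");cv2.imwrite("pics/w2b.png",crop(im,0,0,512,384,1.5))
print(bot.get_obs()["q"]);print(np.load("pics/w2.npy"))
E
```

```text
3.95 [ 0.4643 -0.2915  0.2121]
[ 0.0345  0.3122  0.5097  1.9078 -0.1835  0.9675  2.6538]
[[-0.8984 -0.4392 -0.0002  0.4643]
 [-0.4392  0.8984  0.0008 -0.2915]
 [-0.0002  0.0008 -1.      0.2121]
 [ 0.      0.      0.      1.    ]]
```

View pics/w2b.png

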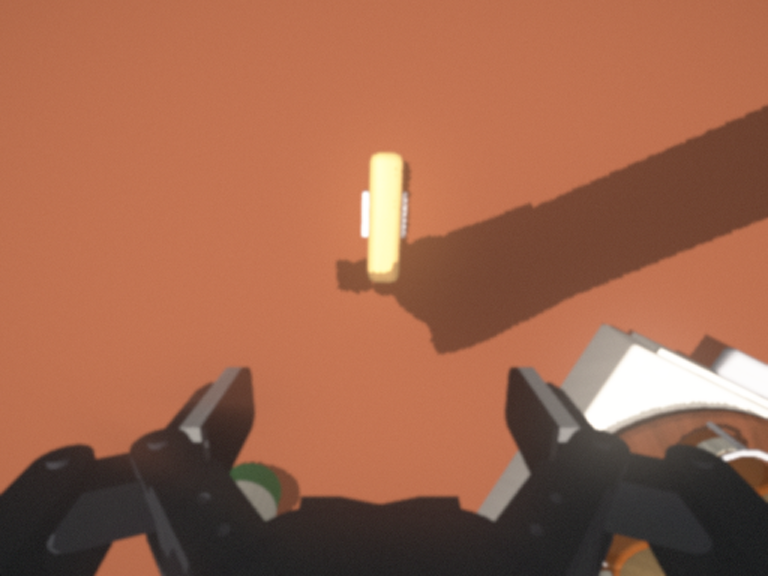

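The handle's bar shows from (387,152) to (384,274), nearly aligned with the tool, with its hub beneath it at y≈213.

```bash
python3 - <<'E'
from h import *
T=np.load("pics/w2.npy");w=lambda p,z:atz("wrist",np.array(p)/1.5,z,T)
a,b=w((387,153),.072),w((383.5,273),.072);m=(a+b)/2
print(a,b,np.linalg.norm(a-b),m,"az",np.degrees(np.arctan2(*(a-b)[1::-1])))
print(tri([ray("wrist",proj("wrist",m,T),T),ray("side",(321.5,139)),ray("top",(379.5,265))]))
print("tool",T[:3,:3].T@(m-T[:3,3]), "bottle top",atz("top",(393,128),.21))
E
```

```text
[ 0.3884 -0.323   0.072 ] [ 0.4585 -0.2909  0.072 ] 0.07700780365844108 [ 0.4234 -0.307   0.072 ] az -155.40522129964816
(array([ 0.4261, -0.3069,  0.0628]), [np.float64(0.00192992903515116), np.float64(0.0020558282053667956), np.float64(0.00039710892456313414)])
tool [0.0435 0.004  0.14  ] bottle top [ 0.7234 -0.3025  0.21  ]
```

Scaled: 0.025 m is 0.5, 0.024 m is 0.48, 0.008 rad is 0.032.

Call:
{"fn": "step_hand", "kwargs": {"moves": [[0.29,0.026,0.5,0.032,1],[0.29,0.026,0.5,0.032,1],[0.29,0.026,0.5,0.032,1],[0,0,0.48,0,1],[0,0,0.48,0,1],[0,0,0.48,0,1],[0,0,0.5,0,1],[0,0,0,0,1],[0,0,0,0,0],[0,0,0,0,0],[0,0,0,0,0],[0,0,0,0,0],[0,0,0,0,0],[0,0,0,0,0],[0,0,0,0,0],[0,0,0,0,0]], "squeeze": 70}}

```text
t: 5.6
eef_pos: [0.4236, -0.3082, 0.0412]
tool_rot: [0.001, -0.214, 0.977, -0.0]
contact_force: [-1.9, 1.1, 6.0]
gripper_width: 0.247
grasp_force: 68.2
```

Scaled: 0.0327 m is 0.654, -0.032 m is -0.64, 0.139 rad is 0.556.

Call:
{"fn": "step_hand", "kwargs": {"moves": [[0,0,-0.64,0,0],[0,0,-0.64,0.556,0],[0,0,-0.64,0.556,0],[0,0,-0.64,0.556,0],[0,0,-0.64,0.556,0],[0,0,-0.64,0.556,0],[0,0,-0.64,0.556,0],[0,0,0,0.556,0],[0.12,0.654,0,0,0],[0.12,0.654,0,0,0],[0.12,0.654,0,0,0],[0.12,0.654,0,0,0],[0.12,0.654,0,0,0],[0.12,0.654,0,0,0],[0.12,0.654,0,0,0],[0.12,0.654,0,0,0],[0,0,0,0,0],[0,0,0,0,0]]}}

```text
t: 7.4
eef_pos: [0.5163, -0.0585, 0.2641]
tool_rot: [-0.0, 0.266, 0.964, -0.0]
contact_force: [0.5, -1.1, -2.6]
gripper_width: 0.244
grasp_force: 69.1
```

```bash
python3 - <<'E'
from h import *
im=shot("w3");cv2.imwrite("pics/w3b.png",crop(im,0,0,512,384,1.5))
print(bot.get_obs()["q"]);print(np.load("pics/w3.npy"))
E
```

```text
7.4 [ 0.5163 -0.0585  0.2641]
[-0.6027  0.2133  0.7029  1.9199 -0.1568  1.0637  1.1952]
[[-0.8582  0.5133 -0.0006  0.5163]
 [ 0.5133  0.8582 -0.0002 -0.0585]
 [ 0.0005 -0.0005 -1.      0.2641]
 [ 0.      0.      0.      1.    ]]
```

View pics/w3b.png

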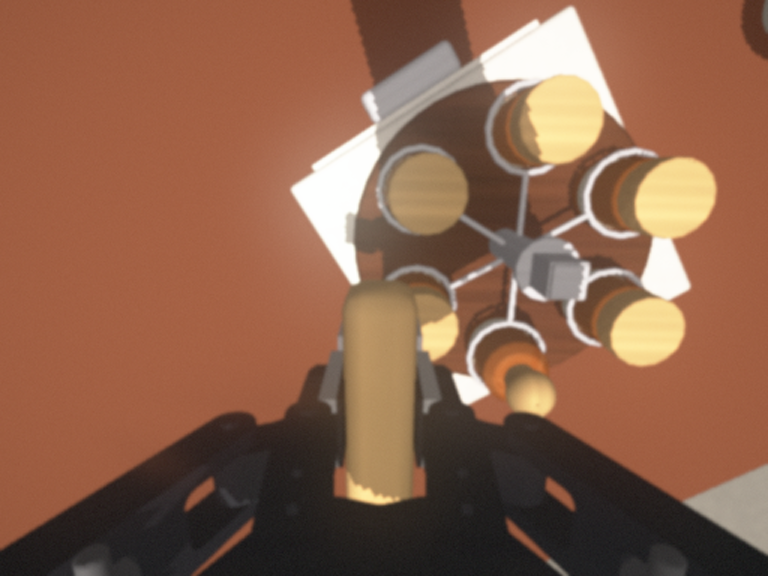

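```bash
python3 - <<'E'
from h import *
im=cv2.imread("pics/w3.png");T=np.load("pics/w3.npy")
g=np.clip(im.astype(float)*1.4,0,255).astype(np.uint8)
cv2.imwrite("pics/c3.png",np.hstack([crop(g,340,150,65,65,6),crop(g,220,180,65,65,6)]))
for x in (-.043,.043):
  for z in (-.031,-.007): print(x,z,[(proj("wrist",(T@[x,y,z,1])[:3],T)-[220,180])*6+[390,0] for y in(-.011,.011)])
E
```

```text
-0.043 -0.031 [array([ 455.4907, 1078.4034]), array([ 726.7319, 1078.2761])]
-0.043 -0.007 [array([473.9709, 867.7721]), array([706.6692, 867.6826])]
0.043 -0.031 [array([427.74  ,  52.8025]), array([756.6443,  52.784 ])]
0.043 -0.007 [array([454.1338, -23.5734]), array([728.0274, -23.5805])]
```

View pics/c3.png

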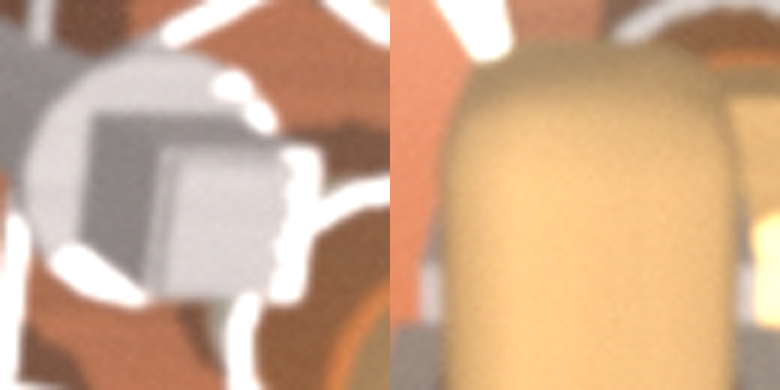

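```bash
python3 - <<'E'
from h import *
T=np.load("pics/w3.npy");T2=np.load("pics/w2.npy")
C=np.array([atz("wrist",(340+a/6,150+b/6),.190,T)[:2] for a,b in [(163,147),(322,149),(300,303),(148,300)]])
print(C,C.mean(0))
for i in range(4):
    d=C[(i+1)%4]-C[i];print(np.degrees(np.arctan2(d[1],d[0]))%90,np.hypot(*d))
# collar centre, z .163: outline left x22, top y50
G=np.array([.4236,-.3082]);tx=np.array([np.cos(np.radians(204.7)),np.sin(np.radians(204.7))])
for p,z in [((366,192),.034),((366,237),.034),((404,192),.034),((404,237),.034),((387,152),.064),((383,282),.052),((383,274),.072)]:
    w=atz("wrist",np.array(p)/1.5,z,T2)[:2];print(p,z,(w-G)@tx,(w-G)@[tx[1],-tx[0]])
E
```

```text
[[0.5386 0.0306]
 [0.5493 0.048 ]
 [0.5671 0.0373]
 [0.5564 0.0203]] [0.5528 0.034 ]
58.38430065249597 0.0204673470906671
59.0841568529338 0.020707965687548808
57.936559572401904 0.02010613581105528
60.097876695628145 0.02055849565681433
(366, 192) 0.034 0.012063847015274454 -0.012844553321557189
(366, 237) 0.034 -0.02071321204181642 -0.012353429454150603
(404, 192) 0.034 0.012716583038313765 0.014768120991009265
(404, 237) 0.034 -0.020045414421876292 0.01608358920899673
(387, 152) 0.064 0.038903843923819605 0.0010788399192110058
(383, 282) 0.052 -0.050500668896321314 0.000975913833975614
(383, 274) 0.072 -0.03969093039163053 0.0004912135058136248
```

Scaled: 0.0327 m is 0.654, 0.0069 m is 0.138.

Call:
{"fn": "step_hand", "kwargs": {"moves": [[0.138,0.654,0,0,0],[0.138,0.654,0,0,0],[0.138,0.654,0,0,0],[0,0,0,0,0],[0,0,0.24,0,0],[0,0,0.24,0,0],[0,0,0,0,0],[0,0,0,0,0]]}}

```text
t: 8.25
eef_pos: [0.5487, 0.0343, 0.2397]
tool_rot: [-0.001, 0.268, 0.963, -0.0]
contact_force: [0.2, 0.5, -1.3]
gripper_width: 0.249
grasp_force: 69.1
```

Call:
{"fn": "step_hand", "kwargs": {"moves": [[0,0,0.08,0,0],[0,0,0.08,0,0],[0,0,0.04,0,0],[0,0,0,0,0]]}}

```text
t: 8.65
eef_pos: [0.5492, 0.0357, 0.23]
tool_rot: [-0.0, 0.267, 0.964, -0.0]
contact_force: [0.5, 0.4, -1.8]
gripper_width: 0.245
grasp_force: 69.1
```

Scaled: 0.003 m is 0.06.

Call:
{"fn": "step_hand", "kwargs": {"moves": [[0,0,0.06,0,0],[0,0,0.06,0,0],[0,0,0.06,0,0],[0,0,0,0,0]]}}

```text
t: 9.05
eef_pos: [0.5491, 0.0357, 0.2208]
tool_rot: [-0.0, 0.267, 0.964, -0.0]
contact_force: [0.4, 0.1, -2.0]
gripper_width: 0.248
grasp_force: 69.1
```

Call:
{"fn": "step_hand", "kwargs": {"moves": [[0,0,0.08,0,0],[0,0,0.08,0,0],[0,0,0.06,0,0],[0,0,0,0,0],[0,0,0,0,0]]}}

```text
t: 9.55
eef_pos: [0.5494, 0.0356, 0.2102]
tool_rot: [-0.0, 0.267, 0.964, -0.0]
contact_force: [-0.1, -0.3, -1.4]
gripper_width: 0.247
grasp_force: 69.1
```

Call:
{"fn": "step_hand", "kwargs": {"moves": [[0,0,0.04,0,0],[0,0,0.04,0,0],[0,0,0,0,0]]}}

```text
t: 9.85
eef_pos: [0.5492, 0.0357, 0.206]
tool_rot: [-0.0, 0.267, 0.964, -0.0]
contact_force: [-0.4, -0.2, -1.8]
gripper_width: 0.244
grasp_force: 69.1
```

Call:
{"fn": "step_hand", "kwargs": {"moves": [[0,0,0.04,0,0],[0,0,0.02,0,0],[0,0,0,0,0]]}}

```text
t: 10.15
eef_pos: [0.5497, 0.0357, 0.2042]
tool_rot: [0.0, 0.267, 0.964, 0.0]
contact_force: [-1.6, 0.2, 8.1]
gripper_width: 0.245
grasp_force: 70.2
```

Call:
{"fn": "step_hand", "kwargs": {"moves": [[0,0,0.02,0,0],[0,0,0,0,0]]}}

```text
t: 10.35
eef_pos: [0.5498, 0.0357, 0.2042]
tool_rot: [0.0, 0.267, 0.964, 0.001]
contact_force: [-5.6, 1.1, 15.1]
gripper_width: 0.249
grasp_force: 71.4
```

Scaled: -0.0012 m is -0.024, 0.0003 m is 0.006, 0.08 rad is 0.32.

Call:
{"fn": "step_hand", "kwargs": {"moves": [[0,0,-0.024,0,0],[0,0,0,0.12,0],[0,0.004,0,0.24,0],[0,0.006,0,0.32,0],[0,0.006,0,0.32,0],[0,0.006,0,0.32,0],[0,0.006,0,0.32,0],[0,0.006,0,0.32,0],[0,0,0,0,0],[0,0,0,0,0]]}}

```text
t: 11.35
eef_pos: [0.5511, 0.0369, 0.2042]
tool_rot: [0.0, 0.494, 0.87, 0.0]
contact_force: [-2.5, 0.4, 8.1]
gripper_width: 0.245
grasp_force: 70.5
```

```bash
python3 -c "
from h import *
o=bot.get_obs();print(o['torque'],o['q'])"
```

```text
[-0.078   0.5585 -0.0968] [-0.7626  0.3707  0.741   1.9177 -0.3022  0.9655  0.6572]
```

Call:
{"fn": "step_hand", "kwargs": {"moves": [[0,0.006,0,0.32,0],[0,0.007,0,0.4,0],[0,0.007,0,0.4,0],[0,0.007,0,0.4,0],[0,0.007,0,0.4,0],[0,0.007,0,0.4,0],[0,0.007,0,0.4,0],[0,0.007,0,0.4,0],[0,0.007,0,0.4,0],[0,0.007,0,0.4,0],[0,0,0,0,0]]}}

```text
t: 12.45
eef_pos: [0.5547, 0.0375, 0.2043]
tool_rot: [0.0, 0.845, 0.534, 0.001]
contact_force: [-1.1, 0.3, 8.3]
gripper_width: 0.243
grasp_force: 70.4
```

Call:
{"fn": "step_hand", "kwargs": {"moves": [[0,0.006,0,0.32,0],[0,0.007,0,0.4,0],[0,0.007,0,0.4,0],[0,0.007,0,0.4,0],[0,0.007,0,0.4,0],[0,0.007,0,0.4,0],[0,0.007,0,0.4,0],[0,0.007,0,0.4,0],[0,0.006,0,0.32,0],[0,0.006,0,0.32,0],[0,0.006,0,0.24,0],[0,0,0,0,0],[0,0,0,0,0]]}}

```text
t: 13.75
eef_pos: [0.5569, 0.0345, 0.2042]
tool_rot: [0.0, 0.998, 0.065, 0.001]
contact_force: [-1.3, 0.8, 5.4]
gripper_width: 0.243
grasp_force: 70.3
```

```bash
python3 - <<'E'
from h import *
im=shot("w4");t=bot.read_camera("top");s=bot.read_camera("side");cv2.imwrite("pics/top4.png",t);cv2.imwrite("pics/side4.png",s)
cv2.imwrite("pics/c4.png",np.vstack([np.hstack([cv2.resize(crop(t,165,145,150,150,2.6),(390,390)),cv2.resize(im,(410,308))[:308].copy() if 0 else cv2.copyMakeBorder(cv2.resize(im,(410,308)),0,82,0,0,cv2.BORDER_CONSTANT)])]))
o=bot.get_obs();print(o["q"],o["contact_force"]);T=np.load("pics/w4.npy");print(np.degrees(np.arctan2(T[1,0],T[0,0])))
E
```

```text
13.75 [0.5569 0.0345 0.2042]
[-1.0385  0.6237  1.2482  1.9187 -0.6704  1.1015 -0.9563] [-0.9723  0.4047  6.3332]
7.424575290456639
```

View pics/c4.png

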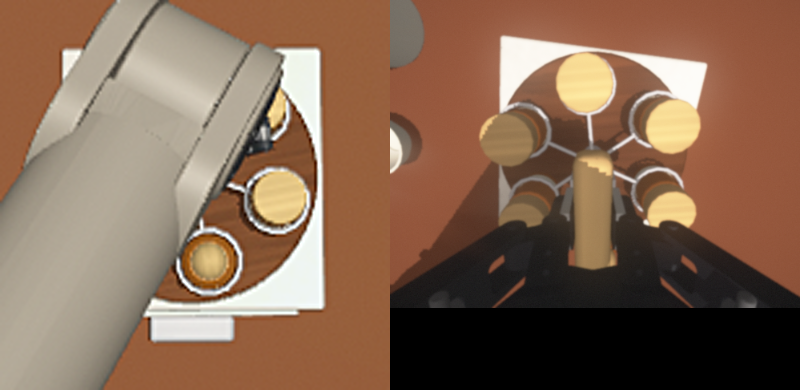

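```bash
python3 - <<'E'
from h import *
T=np.load("pics/w4.npy")
A=np.array([.5518,.0345])
P=np.array([atz("wrist",np.array([(a-390),b])*512/410,.156,T)[:2] for a,b in [(586,83),(508,140),(673,126),(672,210)]])
ang=lambda d:np.degrees(np.arctan2(d[:,1],d[:,0]))
from scipy.optimize import least_squares
k=np.radians([0,60,-60,-120])
r=least_squares(lambda v:(P-(v[:2]+.082*np.c_[np.cos(k+v[2]),np.sin(k+v[2])])).ravel(),[*A,0])
print(P,ang(P-A),r.x[:2],np.degrees(r.x[2]),r.fun*1e3)
S=np.array([atz("wrist",np.array([(a-390),b])*512/410,.055,T)[:2] for a,b in [(501,37),(706,64)]]);print(S,ang(S[:1]-S[1:]))
b=atz("top",(245.8,245),.1605)[:2];p=atz("top",(237,209),.193)[:2];print(b,p,ang((b-p)[None]),ang((b-A)[None]))
E
```

```text
[[ 0.6327  0.0495]
 [ 0.5786  0.1094]
 [ 0.6083 -0.0265]
 [ 0.5318 -0.0433]] [  10.4988   70.3312  -47.2128 -104.4537] [0.5539 0.0329] 12.549763221662392 [-1.2994 -1.258   0.0409 -1.7481 -1.1401  0.9856  2.3986  2.0205]
[[ 0.6729  0.1555]
 [ 0.6753 -0.0859]] [90.5668]
[0.4714 0.0147] [0.5479 0.0339] [-165.9005] [-166.1755]
```

The stopper jar is now at about 193° azimuth and the target is about 180.3°, so another 0.21 rad is needed.

Call:
{"fn": "step_hand", "kwargs": {"moves": [[0,0.006,0,0.24,0],[0,0.006,0,0.24,0],[0,0.006,0,0.24,0],[0,0.002,0,0.12,0],[0,0,0,0,0],[0,0,0,0,0],[0,0,0,0,0]]}}

```text
t: 14.6
eef_pos: [0.5569, 0.0336, 0.2042]
tool_rot: [-0.0, 0.999, -0.04, 0.001]
contact_force: [-1.6, 0.2, 5.5]
gripper_width: 0.247
grasp_force: 70.3
```

```bash
python3 - <<'E'
from h import *
im=shot("w5");t=bot.read_camera("top");cv2.imwrite("pics/top5.png",t)
a=crop(im,90,20,342,270,1.6)[:, :548]
b=crop(t,165,195,63,108,4)
b=crop(t,215,195,62,108,4)
cv2.imwrite("pics/c5.png",np.hstack([a,b]));print(a.shape,b.shape)
o=bot.get_obs();print(o["q"],o["contact_force"]);T=np.load("pics/w5.npy");print(np.degrees(np.arctan2(T[1,0],T[0,0])))
E
```

```text
14.6 [0.5569 0.0336 0.2042]
(432, 547, 3) (432, 248, 3)
[-1.0524  0.6646  1.2974  1.9193 -0.7168  1.1301 -1.1201] [0.2892 0.6165 6.3529]
-4.5986789713053
```

View pics/c5.png

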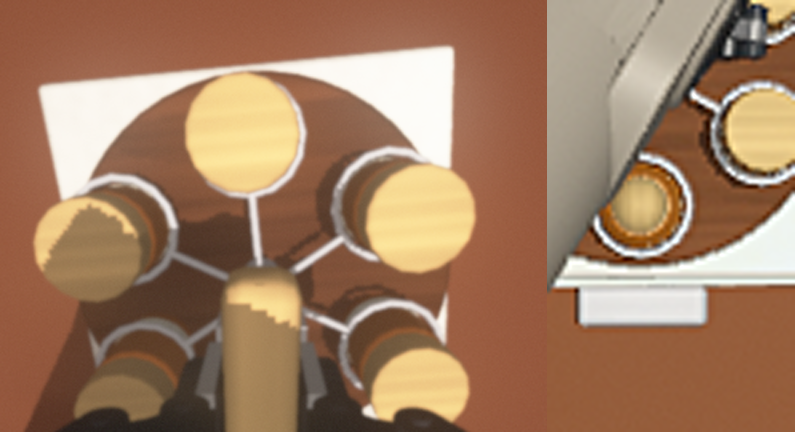

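```bash
python3 - <<'E'
from h import *
from scipy.optimize import least_squares
T=np.load("pics/w5.npy");A=np.array([.5520,.0342])
ang=lambda d:np.degrees(np.arctan2(d[:,1],d[:,0]))
w=lambda L,z:np.array([atz("wrist",(90+a/1.6,20+b/1.6),z,T)[:2] for a,b in L])
P=w([(242,132),(88,248),(421,218),(420,395)],.156);k=np.radians([0,60,-60,-120])
r=least_squares(lambda v:(P-(v[:2]+.082*np.c_[np.cos(k+v[2]),np.sin(k+v[2])])).ravel(),[*A,0])
print(P,ang(P-A)-np.degrees(k),r.x[:2],np.degrees(r.x[2]),r.fun*1e3)
S=w([(40,87),(453,47)],.055);print(S,ang(S[:1]-S[1:]))
p=atz("top",(237,209.5),.193)[:2];b=atz("top",(238.25,246.25),.1605)[:2];print(b,p,ang((b-p)[None]))
# stand yaw from top image: fit edge of bright white region
t=cv2.imread("pics/top0.png");m=(t.min(2)>150)
for x in (195,210,225,240,260,280): pass
ys=[(x,np.argmax(m[140:220,x])+140) for x in range(195,285,5)];xs=[(np.argmax(m[y,170:230])+170,y) for y in range(170,258,6)];xr=[(330-np.argmax(m[y,330:250:-1]),y) for y in range(170,258,6)]
for E in (ys,xs,xr):
    W=np.array([atz("top",e,.055)[:2] for e in E]);v=cv2.fitLine(W.astype(np.float32),cv2.DIST_HUBER,0,1e-4,1e-4).ravel();print(np.degrees(np.arctan2(v[1],v[0])),v[2:])
E
```

```text
[[ 0.635   0.0345]
 [ 0.5937  0.1039]
 [ 0.5952 -0.0366]
 [ 0.5123 -0.0376]] [ 0.2376 -0.8888  1.3767  1.0365] [0.5532 0.0336] 0.43764568449148034 [-0.1361  0.3427  0.0921 -0.9861  0.4903  0.506  -0.4464  0.1375]
[[ 0.6737  0.1547]
 [ 0.6757 -0.0875]] [90.468]
[0.4686 0.0313] [0.5468 0.0339] [-178.1007]
-89.78259 [0.6734 0.0614]
0.27564767 [0.5666 0.1566]
0.60019326 [ 0.5378 -0.0885]
```

Wrist measurements put the carousel within about 0.5–1° of square, still very slightly short. All visible jars are standing, and the handle is home at z 0.2042 with a light press. I'll make one tiny trim, then hand in.

The manual's scale: shifts go in units of 50 mm and turns go in units of 0.25 rad. Converting my numbers, 0.01 rad is 0.04.

Call:
{"fn": "step_hand", "kwargs": {"moves": [[0,0,0,0.04,0],[0,0,0,0,0],[0,0,0,0,0],[0,0,0,0,0],[0,0,0,0,0]]}}

```text
t: 15.2
eef_pos: [0.5569, 0.0336, 0.2042]
tool_rot: [-0.0, 0.999, -0.045, 0.001]
contact_force: [-1.5, 0.3, 7.0]
gripper_width: 0.244
grasp_force: 70.2
```

```bash
python3 -c "
from station import bot
print(bot.hand_in())"
```

```text
the job is handed in; nothing more can be done
None
```

Job handed in at 15.2 s: the handle is fully home on the post and still gripped, and the stopper jar measured within about 1–2° of square to the front just before a last 0.6° trim, which I did not re-measure.

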